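Sweep the stray flange bolts into the catch tray

TASK

Two polished steel flange bolts have been left lying among the hardware on the shelf. With the closed fingers, gently sweep both along the shelf top, in either order, into the blue three-walled catch tray through its open side, until each lies entirely inside. Do not pinch, press down hard on or lift the bolts, leave all the other hardware where it is, and finish with the fingers clear.

Things in the scene. Friction and masses are not known exactly. Their poses are not given: they have to be found in the camera images.
- bolt_a: one polished steel hex bolt with its nut on the far end, lying flat: 50 mm long, head (6.5 mm thick) and nut (8.5 mm) both 17 mm across flats (20 across corners), shank 10 mm; about 45 g, slides, does not roll; flat finger flanks (both fingers side by side) push it with a few N, but a finger's sloping outer back can ride over it and wedge it (over 30 N). Origin on its axis at mid length, 8.5 mm above the shelf; x runs from head to nut
- bolt_b: the other bolt, identical to bolt_a in size, weight, origin and axes
- bolt_a_head (a point): outer end of bolt_a's head, on the bolt's axis, 25 mm from mid length
- bolt_a_tip (a point): outer end of bolt_a's threaded end, on the bolt's axis, 25 mm from mid length
- bolt_b_head (a point): outer end of bolt_b's head, on the bolt's axis, 25 mm from mid length
- bolt_b_tip (a point): outer end of bolt_b's threaded end, on the bolt's axis, 25 mm from mid length
- tray: blue catch tray screwed down on the shelf: three walls 22 mm high and 6 mm thick around a black floor that is level with the shelf (no lip at the open side). Inside 180 mm wide (its x, -90 to 90) and 110 mm deep (its y); the back wall's inner face is at y = -55 mm, the open side, without wall, at y = +55 mm and faces its +y, roughly towards the bolts (up to about 0.3 rad off world +y). Origin at the centre of the inner floor
- blank_flange: leave alone: small steel blank flange, disc 30 mm across, 8 mm high, loose; origin under its centre. It and the centring ring lie in one row with the two bolts, the four about 75 mm apart along world x in any order, their world y differing by up to 80 mm; the tray lies on the -y side of the row
- centring_ring: leave alone: brass ring 30 mm across, 8 mm high, loose; origin under its centre
- nipple: leave alone: upright steel tube with a flange at each end, 30 mm across, 40 mm high, loose; origin under its centre
- jar: leave alone: white jar with orange cap, 44 mm across, 45 mm high, loose; origin under its centre
- clamp_ring: leave alone: ribbed aluminium clamp ring lying flat, about 60 mm across, 16 mm high, with a lug to 42 mm from the centre on its +y side, loose; origin under its centre
Not all that is in view belongs to the job. Leave any red look-alike of the bolt_b alone. Of the things that look like the tray, the smallest one is meant.

How it is judged (in metres and radians):
At the end, for the whole second after the job is handed in: Both bolts lie at rest on the tray floor, both ends of each between the side walls and past the line of the open side (whole length inside, to the wall faces) (y of bolt_a_head in the frame of tray between -0.058 and 0.055 m and x of bolt_a_head in the frame of tray between -0.093 and 0.093 m and y of bolt_a_tip in the frame of tray between -0.058 and 0.055 m and x of bolt_a_tip in the frame of tray between -0.093 and 0.093 m and height (world z) of each of bolt_a, bolt_b below 0.018 m and linear speed of each of bolt_a, bolt_b below 0.01 m/s and y of bolt_b_head in the frame of tray between -0.058 and 0.055 m and x of bolt_b_head in the frame of tray between -0.093 and 0.093 m and y of bolt_b_tip in the frame of tray between -0.058 and 0.055 m and x of bolt_b_tip in the frame of tray between -0.093 and 0.093 m); the robot touches nothing.
It fails at once if a bolt is lifted: its middle rises above 30 mm (height (world z) of any of bolt_a, bolt_b above 0.03 m).
It fails at once if a bolt is pinched, rammed or pressed with more than 38 N by the fingers (contact force between the fingers and bolt_a above 38 N or contact force between the fingers and bolt_b above 38 N).
It fails at once if other hardware is moved more than 15 mm or tipped over (distance of any of blank_flange, centring_ring, nipple, jar, clamp_ring from where it was at the start of the episode above 0.015 m or angle between any of blank_flange, centring_ring, nipple, jar, clamp_ring's own z axis and vertical above 0.5 rad).
It also fails if it takes over 72 s, if anything falls off the work surface, if the arm or the gripper's body presses on something with over 40 N, if the wrist force passes 120 N, or if a joint passes its speed limit or range.

ROBOT

A 7-joint arm with a two-finger parallel gripper is mounted at the origin on the work surface. World frame = base frame: x ahead of the robot, y to its left, z up, the work surface at z = 0. Lengths are in mm, angles in rad, forces in N, time in s.
With the tool pointing down it reaches from about 400 to 850 mm from the base axis. Payload 4.5 kg.
Tool frame: the origin (TCP) lies at the very end of the fingers, on their centre line; the grasp point (between the pads) lies 19 mm behind it (arm.grip_depth is the distance from the TCP to the grasp point, in mm); z points along the fingers, y is the line along which they close (so a half turn about z gives the same grasp; the last joint's range is limited). The gripper opens to 85 mm and grips with 20 to 120 N. Pads are 22 mm wide; open, the fingers measure 114 mm over their backs; the gripper's body (76 mm by 85 mm) begins 54 mm behind the grasp point. The pads swing forward as they close: fully open they stand 13 mm farther back than shut.
Start: joints at [1.139, 0.689, -0.195, 1.565, 0.157, 0.902, -0.215], TCP at [280.744, -558.426, 202.617] pointing down, gripper open.
Joint ranges: [-3.01, 3.01], [-0.46, 2.08], [-1.47, 1.51], [0.13, 2.56], [-1, 4.14], [0.04, 2.09], [-2.66, 2.66]. Speed limits (rad/s): [2.57, 2.57, 3.14, 3.14, 3.14, 3.14, 3.14].

INTERFACE

Orientations are given as a unit quaternion [x, y, z, w].
In Python, from station import arm gives the robot as it stands. The module is installed in compiled form; this text tells all that it offers.
- The arm moves only by the tool carry_out, never from a script. Its argument "steps" is a list of rows, each an object of numbers: "dx", "dy", "dz": the shift along the tool's x, y, z each as a share of 250 mm, from -1 to 1; "roll": the turn about the tool's z as a share of pi rad, from -1 to 1; "jaw": the closure, from 0 (fully open) to 1 (shut). A call has 1 to 12 rows; each row is the pose to reach, as a shift and turn from the pose commanded when the call began, along the tool's axes at that moment, turning the shorter way round; what a row does not reach only later rows make up. A row lasts 1/8 s, in which the tool goes at most 62.5 mm and 10.7 degrees, less where a joint would pass 70% of its speed; a pose out of reach is approached as far as the arm can. A call with a number of a shift or a turn outside -1 to 1 is refused whole. A call with a gripper value outside its range is refused whole. The fingers move at their own pace and stop on an object; "force" is the grip in N (left out, the last holds). Time passes only in rows, so rows that repeat a pose let the fingers close. It gives the time, the measured TCP pose, the force, the opening and the grip force at its end, in the units of the state.
- arm.state(): the state, without advancing time (a new reading comes with each control period).
- arm.read_camera(name): name is "scene" or "side" or "wrist"; returns (picture, depth): 400x640x3 uint8, red, green, blue; 400x640 float32, mm along the optical axis (not along the pixel's ray), 0 where there is no reading.
- arm.get_calibration(name): a dict with "camera_matrix" (3x3 intrinsics, pixels), "eye" and "orientation" of the camera in the world. Camera axes: x right, y down, z forward; pixel columns grow to the right and rows downward; lengths in mm; the calibration is good to about 2 mm. The wrist camera is an equidistant fisheye: a pixel r from the principal point sees the ray r / f radians off the axis. A picture is of the moment at which its call begins: read the wrist's pose just before it. get_calibration takes no time and is no camera call; for the wrist camera it gives the pose at the moment of the call.
- arm.hand_in(): hands the job in; it is judged then, once.
The state is a dict: "clock": time; "joints": joint angles; "joint_vel": joint speeds; "effort": joint torques, N m; "ee_pos": TCP position; "ee_rot": TCP orientation; "wrist_force": force on the tool from outside, world axes, zero at the start; "ft_torque": the same for the moment, N m; "gripper_width": finger opening in mm; "grip_force": force on a finger pad.
Only numpy, scipy, OpenCV 4.12 (cv2) and the standard library are available. Lean on these libraries where they do the work, as an engineer would, in place of code of your own. Each camera call takes 0.05 s, during which the arm holds its last target. There are 200 camera calls.

## Working session

There is one attempt and no reset: what is moved stays moved. The work goes in short steps, Python scripts to look and compute and a tool call to move; the robot and the scene stay as the last step left them, time stands still between calls to the robot, and variables do not carry over. Pictures are saved under pics/ and viewed, at most 10 in all, crops included, and the job is handed in when it is done.

Besides the shell and the picture viewer there is one more tool, called after ">>>" in YAML: its name, and indented under it one key for each argument. carry_out: Moves the arm, as the interface text tells. Its arguments: {"type":"object","properties":{"steps":{"type":"array"},"force":{"type":"number"}},"required":["steps"]}

```bash
mkdir -p pics; cat > h.py <<'E'
import numpy as np,cv2
from station import arm
from scipy.spatial.transform import Rotation as R
def cal(n):
    c=arm.get_calibration(n);o=np.array(c['orientation'],float)
    Rm=o if o.shape==(3,3) else R.from_quat(o).as_matrix()
    return np.array(c['camera_matrix'],float),np.array(c['eye'],float),Rm
def ray(n,u,v,c=None):
    K,e,Rm=c or cal(n);x=(u-K[0,2])/K[0,0];y=(v-K[1,2])/K[1,1]
    if n=='wrist':
        r=np.hypot(x,y)+1e-12;d=np.array([x/r*np.sin(r),y/r*np.sin(r),np.cos(r)])
    else: d=np.array([x,y,1.])
    return e,Rm@d
def onz(n,u,v,z,c=None):
    e,d=ray(n,u,v,c);return e+d*(z-e[2])/d[2]
E
python3 - <<'E'
from h import *
for n in('scene','side','wrist'):
    c=arm.get_calibration(n); p,d=arm.read_camera(n); print(n,c)
    cv2.imwrite(f'pics/{n}0.png',p[:,:,::-1]);np.savez(f'{n}0.npz',p=p,d=d)
print(arm.state())
E
```

```text
scene {'camera_matrix': array([[452.06166963,   0.        , 317.30556185],
       [  0.        , 452.06166963, 207.99577529],
       [  0.        ,   0.        ,   1.        ]]), 'eye': array([ 986.86775631, -814.84295741,  751.72674986]), 'orientation': array([ 0.86888484,  0.24481686, -0.1203115 , -0.4130726 ])}
side {'camera_matrix': array([[421.57002164,   0.        , 317.83220059],
       [  0.        , 421.57002164, 201.99557298],
       [  0.        ,   0.        ,   1.        ]]), 'eye': array([242.24196546, 602.12620689, 743.62450891]), 'orientation': array([-0.16416054,  0.91020329, -0.37424123,  0.06726654])}
wrist {'camera_matrix': array([[309.70691629,   0.        , 319.01477259],
       [  0.        , 309.70691629, 203.69918348],
       [  0.        ,   0.        ,   1.        ]]), 'eye': array([ 352.25945769, -522.69089169,  373.42020415]), 'orientation': array([ 0.84045217, -0.51856612, -0.08302528,  0.13355203])}
{'clock': 0.15, 'joints': array([ 1.13879866,  0.68982886, -0.19454916,  1.56610969,  0.15731309,
        0.90251161, -0.21510331]), 'joint_vel': array([-0.00082209, -0.00115076,  0.00097484, -0.00457497, -0.0001112 ,
        0.00113709,  0.00051081]), 'effort': array([-2.13748463e-03, -5.39938295e+01, -1.26844212e+00, -1.58720559e+01,
        9.26399109e-03,  6.52988281e-03,  1.87902481e-05]), 'ee_pos': array([ 280.43507059, -557.93952753,  201.9442212 ]), 'ee_rot': array([ 9.72991073e-01,  2.30841581e-01, -2.18457710e-04, -6.98993349e-04]), 'wrist_force': array([-0.42031345, -0.08885285,  0.42163957]), 'ft_torque': array([-0.01323191,  0.00018604, -0.04951742]), 'grip_force': 0.0, 'gripper_width': 85.40656009255231}
```

View pics/scene0.png

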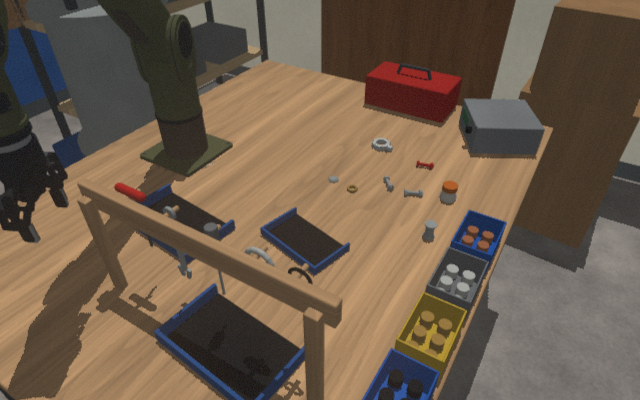

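View pics/side0.png

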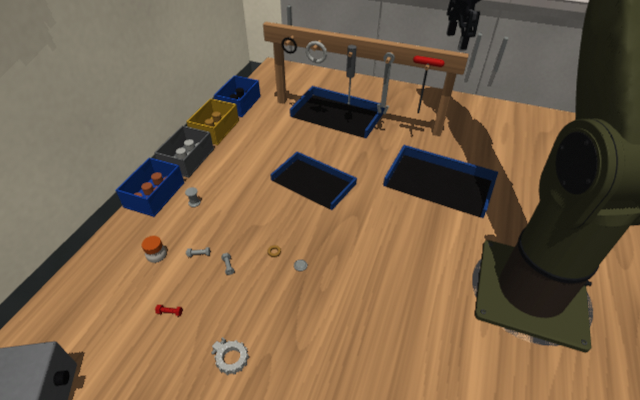

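The tray meant is the smallest, at scene (305,240) / side (314,180). The steel bolts are at scene (388,184), (413,193) / side (228,263), (198,252). The red look-alike is at side (168,310). Next I rectify both views into a top-down map.

```bash
cat >> h.py <<'E'
def top(n,p,x0,x1,y0,y1,z,s,c=None):
    # image: col = (y1-y)*s, row=(x1-x)*s ; up = +x, left=+y
    K,e,Rm=c or cal(n)
    X,Y=np.meshgrid(x1-np.arange(int((x1-x0)*s))/s, y1-np.arange(int((y1-y0)*s))/s,indexing='ij')
    q=(np.stack([X,Y,0*X+z],-1)-e)@Rm
    u=K[0,0]*q[...,0]/q[...,2]+K[0,2];v=K[1,1]*q[...,1]/q[...,2]+K[1,2]
    return cv2.remap(p,u.astype('f4'),v.astype('f4'),cv2.INTER_CUBIC)
E
python3 - <<'E'
from h import *
P={'scene':[(388,184),(413,193),(352,188.5),(334,180),(449,192),(430,230),(381,145),(305,240)],
'side':[(228,263),(198,252),(274,251.5),(301,265.5),(154,250),(193,198),(230,355),(314,180)]}
for i in range(8):
    print([onz(n,*P[n][i],8).round(0) for n in P])
ims=[]
for n in P:
    t=top(n,np.load(n+'0.npz')['p'],380,780,-420,100,8.,1.15)
    for k in range(-400,101,100): cv2.putText(t,str(k),(int((100-k)*1.15),10),0,.35,(255,255,0));cv2.line(t,(int((100-k)*1.15),0),(int((100-k)*1.15),t.shape[0]),(255,255,0),1)
    for k in range(400,781,100): cv2.putText(t,str(k),(0,int((780-k)*1.15)),0,.35,(255,255,0));cv2.line(t,(0,int((780-k)*1.15)),(t.shape[1],int((780-k)*1.15)),(255,255,0),1)
    ims.append(t)
    cv2.imwrite(f'pics/top_{n}.png',t[:,:,::-1])
E
```

```text
[array([614., 156.,   8.]), array([612., 160.,   8.])]
[array([690., 153.,   8.]), array([689., 157.,   8.])]
[array([538.,  85.,   8.]), array([533.,  97.,   8.])]
[array([476.,  95.,   8.]), array([463., 111.,   8.])]
[array([772., 208.,   8.]), array([783., 186.,   8.])]
[array([783.,  34.,   8.]), array([791.,  15.,   8.])]
[array([507., 335.,   8.]), array([509., 340.,   8.])]
[array([ 540., -156.,    8.]), array([ 533., -152.,    8.])]
```

View pics/top_side.png

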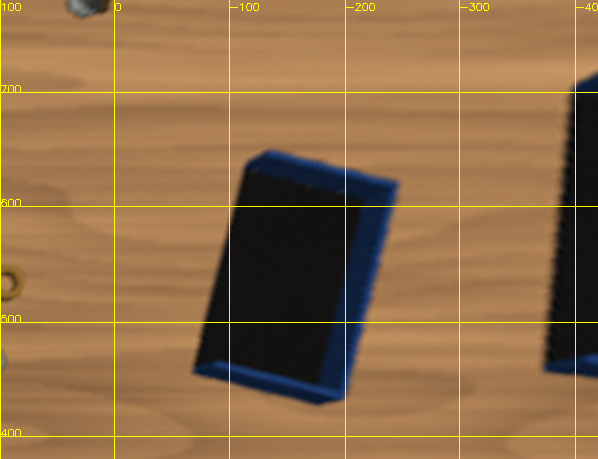

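View pics/top_scene.png

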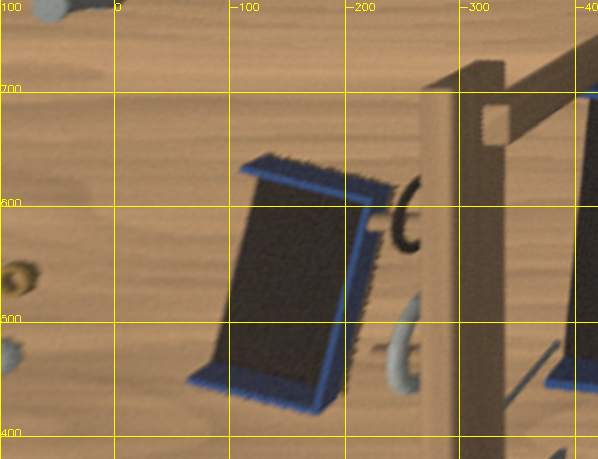

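Tray: open edge runs from about (450,-72) to (635,-115), so its yaw is about -0.23 rad. Next, the row.

```bash
python3 - <<'E'
from h import *
ims=[]
for n in('scene','side'):
    s=2.;x0,x1,y0,y1=430,830,-10,230
    t=top(n,np.load(n+'0.npz')['p'],x0,x1,y0,y1,8.,s)
    t=cv2.rotate(t,cv2.ROTATE_90_CLOCKWISE) # col = (x-x0), row=(y1-y)
    t=t.copy()
    for k in range(450,x1,50): cv2.putText(t,str(k),(int((k-x0)*s),10),0,.35,(255,255,0));cv2.line(t,(int((k-x0)*s),0),(int((k-x0)*s),t.shape[0]),(255,255,0),1)
    for k in range(0,y1,50): cv2.putText(t,str(k),(0,int((y1-k)*s)),0,.35,(255,255,0));cv2.line(t,(0,int((y1-k)*s)),(t.shape[1],int((y1-k)*s)),(255,255,0),1)
    ims.append(t)
o=np.vstack(ims);o=cv2.resize(o,None,fx=600/960,fy=600/960,interpolation=cv2.INTER_AREA) if 0 else o
cv2.imwrite('pics/rowA.png',ims[1][:,:,::-1]);cv2.imwrite('pics/rowB.png',ims[0][:,:,::-1])
E
```

```text
(no output)
```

View pics/rowA.png

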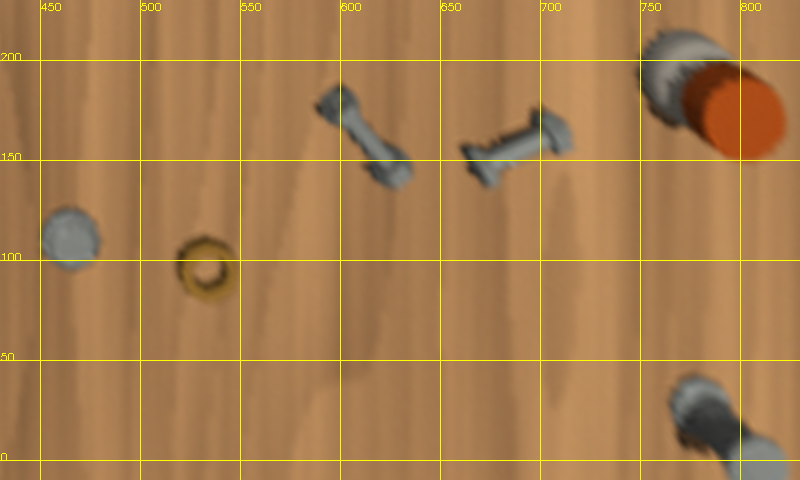

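View pics/rowB.png

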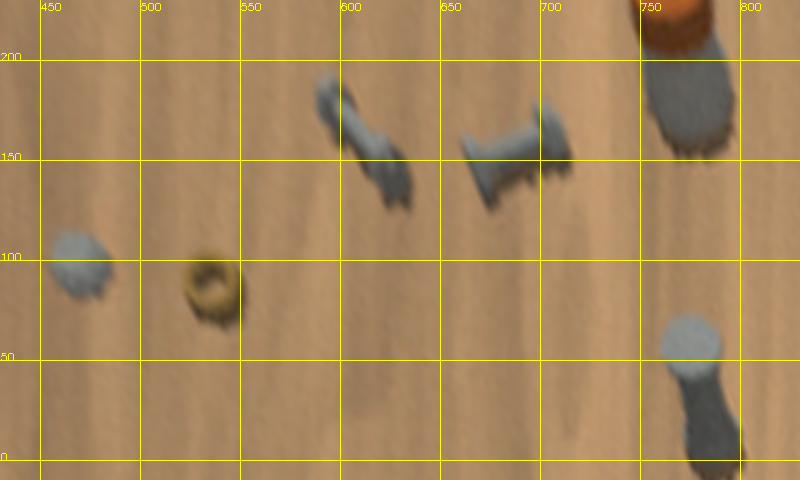

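Both bolts are clear: A at about (610,160) with axis direction about -0.95 rad, B at about (687,157) with axis about +0.35 rad. The two views disagree by a few mm in y, so I check them against depth.

```bash
python3 - <<'E'
from h import *
for n in('scene','side'):
    f=np.load(n+'0.npz');d=f['d'];p=f['p'];K,e,Rm=cal(n)
    v,u=np.mgrid[0:400,0:640]
    X=(np.stack([(u-K[0,2])/K[0,0]*d,(v-K[1,2])/K[1,1]*d,d],-1))@Rm.T+e
    roi=(X[...,0]>440)&(X[...,0]<740)&(X[...,1]>60)&(X[...,1]<220)&(d>0)
    A=np.c_[X[roi][:,:2],np.ones(roi.sum())]
    z=X[roi][:,2];c=np.linalg.lstsq(A,z,rcond=None)[0]
    for _ in range(3):
        r=z-A@c;k=abs(r-np.median(r))<2;c=np.linalg.lstsq(A[k],z[k],rcond=None)[0]
    print(n,'plane at 600,150',(c@[600,150,1]).round(1),c[:2].round(4),'noise',(z-A@c)[k].std().round(2))
    h=X[...,2]-(X[...,:2]@c[:2]+c[2])
    m=(roi&(h>3.5)).astype('u1')
    N,L,S,C=cv2.connectedComponentsWithStats(m)
    for i in range(1,N):
        if S[i,4]>15:
            q=X[L==i];hh=h[L==i];w=q[:,:2]-q[:,:2].mean(0);ev=np.linalg.svd(w,full_matrices=False)
            print(S[i,4],q[:,:2].mean(0).round(1),'hmax',hh.max().round(1),'med',np.median(hh).round(1),'axis',np.arctan2(ev[2][0,1],ev[2][0,0]).round(2),'ext',np.ptp(w@ev[2].T,axis=0).round(0))
E
```

```text
scene plane at 600,150 1.3 [-0.0008  0.0004] noise 1.01
48 [468.9 101.8] hmax 10.4 med 6.8 axis -0.92 ext [26. 25.]
79 [613.6 156.9] hmax 19.0 med 12.5 axis -0.87 ext [52. 19.]
57 [535.7  90.2] hmax 10.8 med 6.8 axis -0.85 ext [33. 29.]
85 [690.1 151.7] hmax 19.4 med 12.4 axis 0.4 ext [49. 18.]
side plane at 600,150 0.6 [0.0006 0.0011] noise 0.99
92 [535.7  93.2] hmax 10.1 med 7.2 axis 2.0 ext [30. 29.]
139 [688.9 157.7] hmax 19.9 med 12.3 axis 0.48 ext [51. 20.]
148 [613.  162.3] hmax 19.6 med 12.7 axis 2.29 ext [51. 19.]
108 [467.5 107.6] hmax 10.1 med 7.0 axis -2.71 ext [30. 26.]
```

```bash
python3 - <<'E'
from h import *
for n in('scene','side'):
    f=np.load(n+'0.npz');d=f['d'];K,e,Rm=cal(n)
    v,u=np.mgrid[0:400,0:640]
    X=(np.stack([(u-K[0,2])/K[0,0]*d,(v-K[1,2])/K[1,1]*d,d],-1))@Rm.T+e
    p=f['p'].astype(int);blue=(p[...,2]>p[...,0]+30)
    roi=(X[...,0]>425)&(X[...,0]<665)&(X[...,1]>-250)&(X[...,1]<-55)&(d>0)
    m=roi&(X[...,2]>17.5)&blue&(X[...,2]<27);q=X[m][:,:2].astype('f4')
    r=cv2.minAreaRect(q);print(n,m.sum(),r,cv2.boxPoints(r).round(0).tolist())
    rk=(d>0)&(X[...,1]>-420)&(X[...,1]<-240)&(X[...,2]>60)&(X[...,0]>300)&(X[...,0]<800)
    print('rack',X[rk].min(0).round(),X[rk].max(0).round())
s=arm.state();print(s['ee_pos'])
E
```

```text
scene 340 ((536.4222412109375, -157.1346893310547), (113.49270629882812, 193.52194213867188), 75.71660614013672) [[429.0, -188.0], [616.0, -236.0], [644.0, -126.0], [457.0, -78.0]]
rack [ 307. -420.  101.] [ 715. -404.  253.]
side 271 ((536.163818359375, -151.6956329345703), (114.16178131103516, 191.591552734375), 76.25780487060547) [[430.0, -184.0], [616.0, -230.0], [643.0, -119.0], [457.0, -73.0]]
rack [ 301. -420.   75.] [ 728. -399.  255.]
[ 280.43507059 -557.93952753  201.9442212 ]
```

>>> carry_out:
  steps:
    - {"dz": -0.25,"roll": -0.06,"jaw": 1}
    - {"dz": -0.5,"roll": -0.12,"jaw": 1}
    - {"dz": -0.75,"roll": -0.18,"jaw": 1}
    - {"dz": -1,"roll": -0.24,"jaw": 1}
    - {"dz": -1,"roll": -0.274,"jaw": 1}
    - {"dz": -1,"roll": -0.274,"jaw": 1}

```text
validation failed for argument at $.st...
```

>>> carry_out:
  steps:
    - {"dx": 0.2,"dy": 0.12,"jaw": 1}
    - {"dx": 0.4,"dy": 0.24,"jaw": 1}
    - {"dx": 0.6,"dy": 0.36,"jaw": 1}
    - {"dx": 0.8,"dy": 0.48,"jaw": 1}
    - {"dx": 1,"dy": 0.59,"jaw": 1}
    - {"dx": 1,"dy": 0.59,"jaw": 1}

```text
validation failed for argument at $.st...
```

>>> carry_out:
  steps:
    - {"dx": 0.2,"jaw": 1}
    - {"dx": 0.4,"jaw": 1}
    - {"dx": 0.6,"jaw": 1}
    - {"dx": 0.8,"jaw": 1}
    - {"dx": 1,"jaw": 1}
    - {"dx": 1,"jaw": 1}

```text
validation failed for argument at $.st...
```

>>> carry_out:
  steps:
    - {"dx": 0.2,"jaw": 1}
    - {"dx": 0.4,"jaw": 1}
    - {"dx": 0.6,"jaw": 1}
    - {"dx": 0.8,"jaw": 1}
    - {"dx": 1,"jaw": 1}
    - {"dx": 1,"jaw": 1}
    - {"dx": 1,"jaw": 1}

```text
validation failed for argument at $.st...
```

>>> carry_out:
  steps:
    - {"dx": 0,"dy": 0,"dz": -0.25,"roll": -0.06,"jaw": 1}
    - {"dx": 0,"dy": 0,"dz": -0.5,"roll": -0.12,"jaw": 1}
    - {"dx": 0,"dy": 0,"dz": -0.75,"roll": -0.18,"jaw": 1}
    - {"dx": 0,"dy": 0,"dz": -1,"roll": -0.24,"jaw": 1}
    - {"dx": 0,"dy": 0,"dz": -1,"roll": -0.274,"jaw": 1}
    - {"dx": 0,"dy": 0,"dz": -1,"roll": -0.274,"jaw": 1}

```text
clock: 0.9
ee_pos: [280.6, -558.3, 452.5]
ee_rot: [0.788, 0.615, 0.0, -0.0]
wrist_force: [0.4, 0.1, 0.3]
gripper_width: 0.2
grip_force: 0.0
```

>>> carry_out:
  steps:
    - {"dx": 0.2,"dy": 0.12,"dz": 0,"roll": 0,"jaw": 1}
    - {"dx": 0.4,"dy": 0.24,"dz": 0,"roll": 0,"jaw": 1}
    - {"dx": 0.6,"dy": 0.36,"dz": 0,"roll": 0,"jaw": 1}
    - {"dx": 0.8,"dy": 0.48,"dz": 0,"roll": 0,"jaw": 1}
    - {"dx": 1,"dy": 0.59,"dz": 0,"roll": 0,"jaw": 1}
    - {"dx": 1,"dy": 0.59,"dz": 0,"roll": 0,"jaw": 1}

```text
clock: 1.65
ee_pos: [487.5, -345.4, 451.2]
ee_rot: [0.785, 0.619, 0.001, -0.002]
wrist_force: [-0.2, -1.1, 0.6]
gripper_width: 0.2
grip_force: 0.0
```

>>> carry_out:
  steps:
    - {"dx": 0.2,"dy": 0,"dz": 0,"roll": 0,"jaw": 1}
    - {"dx": 0.4,"dy": 0,"dz": 0,"roll": 0,"jaw": 1}
    - {"dx": 0.6,"dy": 0,"dz": 0,"roll": 0,"jaw": 1}
    - {"dx": 0.8,"dy": 0,"dz": 0,"roll": 0,"jaw": 1}
    - {"dx": 1,"dy": 0,"dz": 0,"roll": 0,"jaw": 1}
    - {"dx": 1,"dy": 0,"dz": 0,"roll": 0,"jaw": 1}

```text
clock: 2.4
ee_pos: [544.6, -104.6, 451.8]
ee_rot: [0.786, 0.618, 0.0, -0.001]
wrist_force: [-0.4, 0.4, 0.6]
gripper_width: -0.2
grip_force: 0.0
```

>>> carry_out:
  steps:
    - {"dx": 0.2,"dy": 0,"dz": 0.2,"roll": 0,"jaw": 1}
    - {"dx": 0.4,"dy": 0,"dz": 0.4,"roll": 0,"jaw": 1}
    - {"dx": 0.6,"dy": 0,"dz": 0.6,"roll": 0,"jaw": 1}
    - {"dx": 0.8,"dy": 0,"dz": 0.8,"roll": 0,"jaw": 1}
    - {"dx": 1,"dy": 0,"dz": 1,"roll": 0,"jaw": 1}
    - {"dx": 1,"dy": 0,"dz": 1,"roll": 0,"jaw": 1}
    - {"dx": 1,"dy": 0,"dz": 1,"roll": 0,"jaw": 1}
    - {"dx": 1,"dy": 0,"dz": 1,"roll": 0,"jaw": 1}

```text
clock: 3.4
ee_pos: [605.6, 131.0, 202.4]
ee_rot: [0.789, 0.614, -0.001, 0.001]
wrist_force: [0.0, 0.4, 0.8]
gripper_width: 0.4
grip_force: 0.0
```

>>> carry_out:
  steps:
    - {"dx": 0.15,"dy": 0,"dz": 0,"roll": 0,"jaw": 1}
    - {"dx": 0.29,"dy": 0,"dz": 0,"roll": 0,"jaw": 1}
    - {"dx": 0.29,"dy": 0,"dz": 0.15,"roll": 0,"jaw": 1}
    - {"dx": 0.29,"dy": 0,"dz": 0.35,"roll": 0,"jaw": 1}
    - {"dx": 0.29,"dy": 0,"dz": 0.55,"roll": 0,"jaw": 1}
    - {"dx": 0.29,"dy": 0,"dz": 0.7,"roll": 0,"jaw": 1}
    - {"dx": 0.29,"dy": 0,"dz": 0.75,"roll": 0,"jaw": 1}
    - {"dx": 0.29,"dy": 0,"dz": 0.785,"roll": 0,"jaw": 1}
    - {"dx": 0.29,"dy": 0,"dz": 0.785,"roll": 0,"jaw": 1}
    - {"dx": 0.29,"dy": 0,"dz": 0.785,"roll": 0,"jaw": 1}

```text
clock: 4.65
ee_pos: [623.9, 204.4, 7.9]
ee_rot: [0.788, 0.616, 0.001, 0.0]
wrist_force: [0.0, 0.2, 0.0]
gripper_width: -0.0
grip_force: 0.0
```

```bash
cat >> h.py <<'E'
T0=np.array([537,-151.5]);tx=np.array([.970,-.243]);ty=np.array([.243,.970])
def tr(p): r=np.asarray(p)[...,:2]-T0;return np.stack([r@tx,r@ty],-1)
def look(n='side',box=(-110,120,-60,350),zmax=24):
    # blobs 6..zmax mm high, grey & bright, in tray coords
    p,d=arm.read_camera(n);K,e,Rm=cal(n);v,u=np.mgrid[0:400,0:640]
    X=(np.stack([(u-K[0,2])/K[0,0]*d,(v-K[1,2])/K[1,1]*d,d],-1))@Rm.T+e;t=tr(X)
    off={'side':2.5,'scene':-2.5}[n]; t=t-np.array([0,off]) 
    m=(d>0)&(t[...,0]>box[0])&(t[...,0]<box[1])&(t[...,1]>box[2])&(t[...,1]<box[3])&(X[...,2]>5)
    hi=m&(X[...,2]>zmax); m=m&(cv2.dilate(hi.astype('u1'),np.ones((5,5)))==0)
    m=m&(p.astype(int)[...,2]<p.astype(int)[...,0]+25)
    N,L,S,C=cv2.connectedComponentsWithStats(m.astype('u1'))
    for i in range(1,N):
        if S[i,4]>15:
            q=t[L==i];w=q-q.mean(0);ev=np.linalg.svd(w,full_matrices=False)[2]
            a=np.arctan(ev[0,1]/ev[0,0]);print(n,S[i,4],'tray xy',q.mean(0).round(1),'ang',a.round(2),'ext',np.ptp(w@ev.T,axis=0).round(0))
    return p
E
python3 - <<'E'
from h import *
s=arm.state();print(s['ee_pos'],tr(s['ee_pos']),s['wrist_force'])
look('side',(-110,120,100,450));p=look('scene',(-110,120,100,450))
E
```

```text
[623.87941747 204.36146288   7.88207682] [ -2.20130053 366.29731744] [0.03183487 0.23863236 0.03210671]
side 86 tray xy [-60.4 234.8] ang -0.58 ext [30. 28.]
side 83 tray xy [-13.9 328.3] ang -0.65 ext [31. 18.]
scene 78 tray xy [ -1.4 321.1] ang -0.61 ext [55. 19.]
scene 56 tray xy [-59.8 236.9] ang -0.89 ext [30. 28.]
scene 85 tray xy [ 73.6 333.7] ang 0.65 ext [51. 17.]
```

>>> carry_out:
  steps:
    - {"dx": 0,"dy": 0,"dz": 0.012,"roll": 0,"jaw": 1}
    - {"dx": -0.03,"dy": 0,"dz": 0.012,"roll": 0,"jaw": 1}
    - {"dx": -0.05,"dy": 0,"dz": 0.012,"roll": 0,"jaw": 1}
    - {"dx": -0.07,"dy": 0,"dz": 0.012,"roll": 0,"jaw": 1}
    - {"dx": -0.09,"dy": 0,"dz": 0.012,"roll": 0,"jaw": 1}
    - {"dx": -0.11,"dy": 0,"dz": 0.012,"roll": 0,"jaw": 1}
    - {"dx": -0.13,"dy": 0,"dz": 0.012,"roll": 0,"jaw": 1}
    - {"dx": -0.15,"dy": 0,"dz": 0.012,"roll": 0,"jaw": 1}
    - {"dx": -0.17,"dy": 0,"dz": 0.012,"roll": 0,"jaw": 1}
    - {"dx": -0.19,"dy": 0,"dz": 0.012,"roll": 0,"jaw": 1}
    - {"dx": -0.21,"dy": 0,"dz": 0.012,"roll": 0,"jaw": 1}
    - {"dx": -0.23,"dy": 0,"dz": 0.012,"roll": 0,"jaw": 1}

```text
clock: 6.25
ee_pos: [608.7, 147.9, 3.3]
ee_rot: [0.788, 0.616, 0.0, 0.0]
wrist_force: [0.0, 0.2, -0.3]
gripper_width: 0.0
grip_force: 0.0
```

```bash
python3 - <<'E'
from h import *
s=arm.state();print(s['ee_pos'],tr(s['ee_pos']),s['wrist_force'])
p=look('scene',(-110,120,100,450));p2=look('side',(-110,120,100,450))
cv2.imwrite('pics/c1.png',cv2.resize(np.vstack([p[130:230,310:470],p2[200:300,150:310]]),None,fx=3,fy=3)[:,:,::-1])
E
```

```text
[608.7350156  147.90587527   3.34242489] [ -3.17266256 307.8553078 ] [ 0.01346401  0.21803645 -0.25742751]
scene 43 tray xy [ 11.1 312.3] ang -0.64 ext [29. 19.]
scene 54 tray xy [-59.5 236.7] ang -0.93 ext [32. 28.]
scene 84 tray xy [ 74.5 334.4] ang 0.65 ext [49. 15.]
side 85 tray xy [-60.3 234.6] ang -0.68 ext [28. 28.]
side 135 tray xy [ 72.1 334.7] ang 0.71 ext [50. 19.]
side 111 tray xy [ -7.2 324.8] ang -0.5 ext [49. 18.]
```

View pics/c1.png

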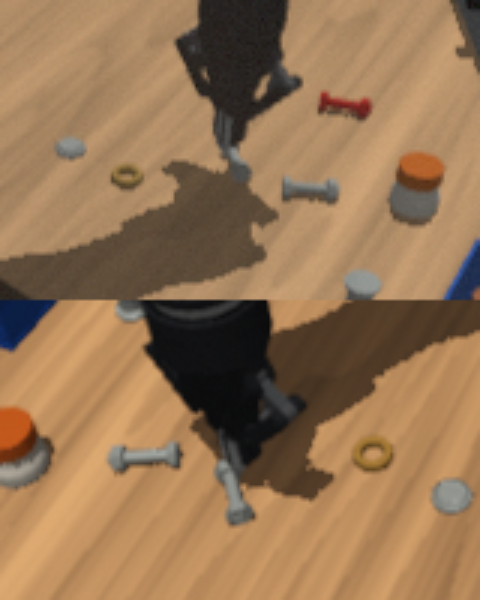

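The crop suggests the finger now stands on the far (-y) side of bolt A, with the bolt barely displaced. I check this numerically before moving on.

```bash
python3 - <<'E'
from h import *
s=arm.state();P=s['ee_pos']
for n in('scene','side'):
    K,e,Rm=cal(n)
    pr=lambda X:(lambda q:(K@q/q[2])[:2].round(1))((np.array(X)-e)@Rm)
    print(n,'tcp',pr(P),'tcp+20',pr(P+[0,0,20]),'startTCP',pr([623.9,204.4,4]),'A',pr([613,159.5,8.5]))
    p,d=arm.read_camera(n);v,u=np.mgrid[0:400,0:640]
    X=(np.stack([(u-K[0,2])/K[0,0]*d,(v-K[1,2])/K[1,1]*d,d],-1))@Rm.T+e;t=tr(X)
    m=(d>0)&(abs(t[...,0])<60)&(t[...,1]>240)&(t[...,1]<400)
    for a,b in((5,17),(17,25),(25,35),(35,50)):
        k=m&(X[...,2]>a)&(X[...,2]<b)
        dark=k&(p.max(-1)<80);br=k&(p.max(-1)>=80)
        for nm,kk in(('dark',dark),('bright',br)):
            if kk.sum(): print(a,b,nm,kk.sum(),'x',np.percentile(t[kk][:,0],[2,50,98]).round(),'y',np.percentile(t[kk][:,1],[2,50,98]).round())
E
```

```text
scene tcp [384.7 186.4] tcp+20 [385.4 180.5] startTCP [398.2 177.6] A [388.2 183.1]
5 17 dark 18 x [-18.  13.  20.] y [301. 305. 330.]
5 17 bright 52 x [-56.  -3.  59.] y [242. 317. 387.]
17 25 dark 2 x [14. 14. 15.] y [302. 304. 306.]
17 25 bright 13 x [ 8. 17. 58.] y [309. 313. 324.]
25 35 dark 1 x [-5. -5. -5.] y [298. 298. 298.]
25 35 bright 2 x [0. 1. 1.] y [300. 302. 304.]
35 50 dark 35 x [-16.   1.  10.] y [295. 300. 308.]
35 50 bright 3 x [ 6.  9. 10.] y [310. 313. 314.]
side tcp [232.8 260.3] tcp+20 [231.5 254.6] startTCP [213.1 278.7] A [227.9 262.6]
5 17 dark 8 x [ 5.  7. 10.] y [305. 309. 312.]
5 17 bright 143 x [-56.  -4.  57.] y [244. 324. 341.]
17 25 dark 1 x [18. 18. 18.] y [312. 312. 312.]
17 25 bright 22 x [-22.  -0.  59.] y [313. 328. 337.]
25 35 bright 1 x [2. 2. 2.] y [319. 319. 319.]
35 50 dark 44 x [-16. -10.  11.] y [302. 316. 321.]
35 50 bright 2 x [2. 2. 3.] y [319. 320. 320.]
```

```bash
python3 - <<'E'
from h import *
f=lambda p,y,x:cv2.resize(p[y-28:y+28,x-38:x+38],None,fx=5,fy=5,interpolation=cv2.INTER_CUBIC)
o=[]
for n,(y,x) in(('scene',(178,388)),('side',(256,228))):
    o.append(np.hstack([f(np.load(n+'0.npz')['p'],y,x),f(arm.read_camera(n)[0],y,x)]))
o=np.vstack(o);o=np.clip(o.astype(float)*1.6,0,255).astype('u1');print(o.shape)
cv2.imwrite('pics/c2.png',o[:,:,::-1])
E
```

```text
(560, 760, 3)
```

View pics/c2.png

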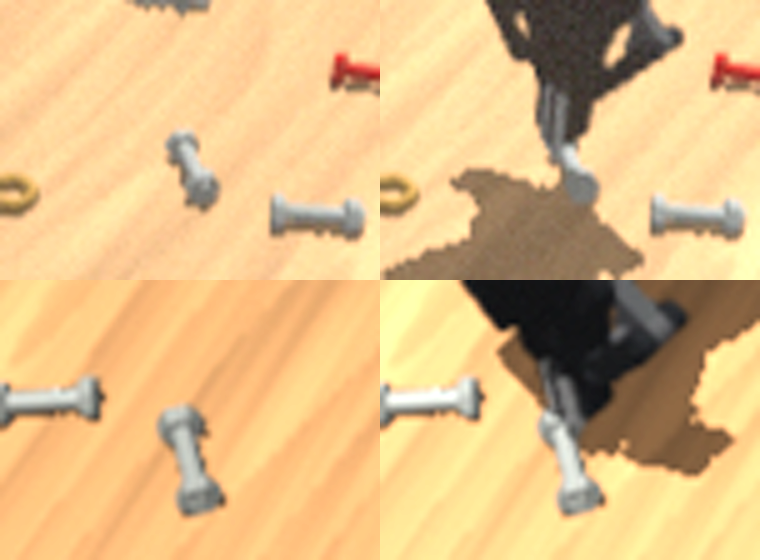

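The bolt has barely moved. The visible finger end stops about 20 mm above the projected TCP point, at scene pixel (386,181) instead of (385,186). So the fingers may have passed over the bolt. I lift, go back behind it and measure the true tip height.

>>> carry_out:
  steps:
    - {"dx": 0,"dy": 0,"dz": -0.06,"roll": 0,"jaw": 1}
    - {"dx": 0,"dy": 0,"dz": -0.12,"roll": 0,"jaw": 1}
    - {"dx": 0.1,"dy": 0,"dz": -0.12,"roll": 0,"jaw": 1}
    - {"dx": 0.2,"dy": 0,"dz": -0.12,"roll": 0,"jaw": 1}
    - {"dx": 0.25,"dy": 0,"dz": -0.12,"roll": 0,"jaw": 1}
    - {"dx": 0.25,"dy": 0,"dz": -0.12,"roll": 0,"jaw": 1}

```text
clock: 7.3
ee_pos: [624.0, 209.9, 33.9]
ee_rot: [0.788, 0.616, 0.0, -0.0]
wrist_force: [-0.0, -0.5, -0.2]
gripper_width: -0.4
grip_force: 0.0
```

```bash
python3 - <<'E'
from h import *
s=arm.state();P=s['ee_pos'];print(P,tr(P),s['gripper_width'])
o=[]
for n in('scene','side'):
    K,e,Rm=cal(n)
    pr=lambda X:(lambda q:(K@q/q[2])[:2].round(1))((np.array(X)-e)@Rm)
    c=pr(P);print(n,'tcp',c,'tcp+20',pr(P+[0,0,20]),'+40',pr(P+[0,0,40]))
    p,d=arm.read_camera(n);v,u=np.mgrid[0:400,0:640]
    X=(np.stack([(u-K[0,2])/K[0,0]*d,(v-K[1,2])/K[1,1]*d,d],-1))@Rm.T+e;t=tr(X)-tr(P)
    m=(d>0)&(abs(t[...,0])<40)&(abs(t[...,1])<40)&(X[...,2]>22)
    for a in range(20,110,8):
        k=m&(X[...,2]>a)&(X[...,2]<a+8)
        if k.sum(): print(a-P[2].round(),k.sum(),t[k].min(0).round(),t[k].max(0).round())
    a,b=int(c[0]),int(c[1])
    q=p[b-32:b+24,a-38:a+38];q=cv2.resize(q,None,fx=5,fy=5,interpolation=cv2.INTER_CUBIC);q=np.clip(q*1.6,0,255).astype('u1').copy()
    for h,col in((0,(255,0,0)),(20,(0,255,0))):
        w=pr(P+[0,0,h]);cv2.circle(q,(int((w[0]-a+38)*5),int((w[1]-b+32)*5)),4,col,1)
    o.append(q)
cv2.imwrite('pics/c3.png',np.hstack(o)[:,:,::-1])
look('scene',(-40,40,260,400))
E
```

```text
[624.00295626 209.89395736  33.93177386] [ -3.42586407 371.69385701] -0.44841167942244725
scene tcp [400.1 168. ] tcp+20 [400.9 162. ] +40 [401.7 156. ]
26.0 5 [-9. -9.] [7. 3.]
34.0 20 [-12. -13.] [12.  7.]
42.0 29 [-15. -12.] [14.  8.]
50.0 27 [-13. -13.] [15.  6.]
58.0 27 [-14. -13.] [15.  4.]
66.0 21 [-23. -12.] [14. -5.]
74.0 52 [-28. -15.] [32. 16.]
side tcp [209.  272.4] tcp+20 [207.2 266.6] +40 [205.3 260.5]
26.0 6 [-6.  6.] [ 3. 11.]
34.0 29 [-13.  -7.] [ 7. 11.]
42.0 28 [-13.  -7.] [ 7. 11.]
50.0 25 [-13.   2.] [ 8. 11.]
58.0 17 [-11.   6.] [ 7. 12.]
66.0 16 [-13.   8.] [11. 14.]
74.0 60 [-31.  -8.] [31. 14.]
scene 79 tray xy [ -0.9 320.9] ang -0.64 ext [70. 23.]
```

View pics/c3.png

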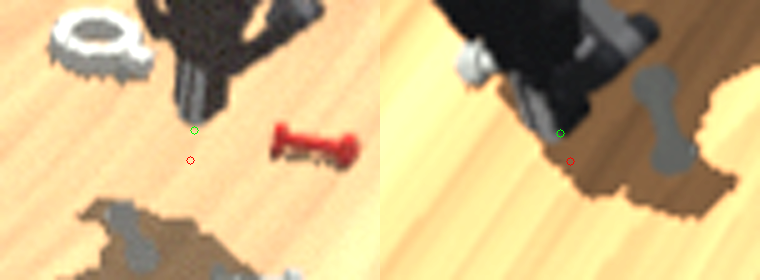

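The pictures show the finger ends at about scene (390,160) and side (211,268), well above the reported TCP (red circles). The real fingertips are some 25–30 mm above the reported TCP. I measure that more finely.

```bash
cat >> h.py <<'E'
def tip(n,k=4):
    P=arm.state()['ee_pos'];K,e,Rm=cal(n);D=[]
    for _ in range(k): D.append(arm.read_camera(n)[1])
    d=np.median(D,0);v,u=np.mgrid[0:400,0:640]
    X=(np.stack([(u-K[0,2])/K[0,0]*d,(v-K[1,2])/K[1,1]*d,d],-1))@Rm.T+e;t=tr(X)-tr(P)
    m=(d>0)&(abs(t[...,0])<25)&(abs(t[...,1])<25)&(X[...,2]>P[2]+8)&(X[...,2]>6)
    i=np.argsort(X[m][:,2])[:16]
    print(n,'rel z, x, y');print(np.c_[X[m][i,2]-P[2],t[m][i],u[m][i],v[m][i]].round(1))
E
python3 - <<'E'
from h import *
tip('scene');tip('side')
E
```

```text
scene rel z, x, y
[[ 2.97e+01  4.20e+00 -4.50e+00  4.01e+02  1.61e+02]
 [ 3.02e+01  5.50e+00  2.80e+00  4.03e+02  1.60e+02]
 [ 3.24e+01  5.40e+00 -2.00e+00  4.02e+02  1.60e+02]
 [ 3.31e+01 -6.90e+00 -8.70e+00  3.97e+02  1.59e+02]
 [ 3.34e+01  4.00e-01 -9.20e+00  3.99e+02  1.60e+02]
 [ 3.48e+01 -3.40e+00 -9.00e+00  3.98e+02  1.59e+02]
 [ 3.51e+01  5.80e+00 -7.60e+00  4.01e+02  1.60e+02]
 [ 3.61e+01 -7.40e+00 -8.60e+00  3.97e+02  1.58e+02]
 [ 3.63e+01  4.90e+00 -1.10e+01  4.00e+02  1.60e+02]
 [ 3.71e+01  6.00e-01 -1.00e+01  3.99e+02  1.59e+02]
 [ 3.80e+01  7.20e+00 -5.40e+00  4.02e+02  1.59e+02]
 [ 3.81e+01 -3.60e+00 -9.30e+00  3.98e+02  1.58e+02]
 [ 3.86e+01  9.60e+00 -4.20e+00  4.03e+02  1.59e+02]
 [ 3.88e+01  1.17e+01 -2.50e+00  4.04e+02  1.59e+02]
 [ 3.89e+01 -1.31e+01 -6.20e+00  3.96e+02  1.56e+02]
 [ 3.89e+01  6.10e+00 -8.60e+00  4.01e+02  1.59e+02]]
side rel z, x, y
[[ 31.3  -6.4   8.6 206.  267. ]
 [ 32.1  -5.3  10.1 205.  267. ]
 [ 33.6  -6.3   7.9 206.  266. ]
 [ 34.1  -3.9 -16.8 214.  257. ]
 [ 35.1  -0.8  12.9 202.  266. ]
 [ 35.1  -5.7   9.6 205.  266. ]
 [ 35.1  -5.8  12.4 204.  267. ]
 [ 35.5 -10.6   0.8 210.  264. ]
 [ 35.6   2.2  12.5 201.  265. ]
 [ 36.6  -3.5  12.4 203.  266. ]
 [ 36.6 -11.2  -1.6 211.  263. ]
 [ 36.7 -11.2  -4.5 212.  262. ]
 [ 37.    4.6  12.5 200.  264. ]
 [ 38.1  -6.1  11.9 204.  266. ]
 [ 38.1  -6.    9.1 205.  265. ]
 [ 38.2 -11.    8.7 207.  266. ]]
```

>>> carry_out:
  steps:
    - {"dx": 0,"dy": 0,"dz": 0.06,"roll": 0,"jaw": 1}
    - {"dx": 0,"dy": 0,"dz": 0.12,"roll": 0,"jaw": 1}
    - {"dx": 0,"dy": 0,"dz": 0.16,"roll": 0,"jaw": 1}
    - {"dx": 0,"dy": 0,"dz": 0.18,"roll": 0,"jaw": 1}
    - {"dx": 0,"dy": 0,"dz": 0.19,"roll": 0,"jaw": 1}
    - {"dx": 0,"dy": 0,"dz": 0.19,"roll": 0,"jaw": 1}
    - {"dx": 0,"dy": 0,"dz": 0.19,"roll": 0,"jaw": 1}

```text
clock: 8.72
ee_pos: [624.3, 209.0, -13.7]
ee_rot: [0.788, 0.616, 0.0, 0.0]
wrist_force: [-0.6, 0.2, 0.6]
gripper_width: -0.1
grip_force: 0.0
```

```bash
python3 - <<'E'
from h import *
print(arm.state()['ee_pos'],arm.state()['wrist_force'])
tip('scene');tip('side')
E
```

```text
[624.31774835 209.04292047 -13.7206578 ] [-0.63664572  0.2164066   0.61161753]
scene rel z, x, y
[[ 29.1   4.5   1.5 401.  174. ]
 [ 32.9  -5.5  -9.1 396.  173. ]
 [ 33.    5.7  -5.2 400.  174. ]
 [ 33.6   2.2 -10.  398.  174. ]
 [ 34.5  -2.1  -9.2 397.  173. ]
 [ 37.    5.9  -6.2 400.  173. ]
 [ 37.1   7.  -12.2 399.  174. ]
 [ 37.3  -4.9 -10.6 396.  172. ]
 [ 37.3   2.2 -10.6 398.  173. ]
 [ 37.7   4.4  -9.  399.  173. ]
 [ 38.  -12.5  -5.5 395.  170. ]
 [ 39.2  -1.3 -11.  397.  172. ]
 [ 39.4  11.8  -5.2 402.  173. ]
 [ 39.7  10.   -7.5 401.  173. ]
 [ 40.5   5.7  -6.5 400.  172. ]
 [ 40.8 -13.3  -5.  395.  169. ]]
side rel z, x, y
[[ 3.00e+01 -5.40e+00  7.90e+00  2.10e+02  2.81e+02]
 [ 3.22e+01  1.60e+00  1.17e+01  2.06e+02  2.80e+02]
 [ 3.26e+01 -5.40e+00  1.01e+01  2.09e+02  2.81e+02]
 [ 3.32e+01 -5.80e+00  7.40e+00  2.10e+02  2.80e+02]
 [ 3.42e+01 -9.80e+00  5.50e+00  2.12e+02  2.80e+02]
 [ 3.44e+01 -4.90e+00  1.19e+01  2.08e+02  2.81e+02]
 [ 3.45e+01  3.50e+00  1.20e+01  2.05e+02  2.79e+02]
 [ 3.54e+01 -1.04e+01 -2.80e+00  2.15e+02  2.77e+02]
 [ 3.57e+01 -1.06e+01  2.00e-01  2.14e+02  2.78e+02]
 [ 3.57e+01 -1.05e+01 -5.60e+00  2.16e+02  2.76e+02]
 [ 3.63e+01 -6.00e+00  9.80e+00  2.09e+02  2.80e+02]
 [ 3.65e+01 -2.90e+00  1.22e+01  2.07e+02  2.80e+02]
 [ 3.66e+01 -1.12e+01  3.50e+00  2.13e+02  2.79e+02]
 [ 3.68e+01  5.50e+00  1.22e+01  2.04e+02  2.78e+02]
 [ 3.77e+01 -1.03e+01  8.00e+00  2.11e+02  2.80e+02]
 [ 3.85e+01 -7.00e-01  1.23e+01  2.06e+02  2.79e+02]]
```

>>> carry_out:
  steps:
    - {"dx": 0,"dy": 0,"dz": 0.01,"roll": 0,"jaw": 1}
    - {"dx": 0,"dy": 0,"dz": 0.02,"roll": 0,"jaw": 1}
    - {"dx": 0,"dy": 0,"dz": 0.03,"roll": 0,"jaw": 1}
    - {"dx": 0,"dy": 0,"dz": 0.04,"roll": 0,"jaw": 1}
    - {"dx": 0,"dy": 0,"dz": 0.04,"roll": 0,"jaw": 1}

```text
clock: 9.75
ee_pos: [623.7, 208.8, -24.5]
ee_rot: [0.788, 0.616, -0.0, -0.0]
wrist_force: [-0.2, 0.0, -0.4]
gripper_width: -0.4
grip_force: 0.0
```

>>> carry_out:
  steps:
    - {"dx": -0.04,"dy": 0,"dz": 0,"roll": 0,"jaw": 1}
    - {"dx": -0.06,"dy": 0,"dz": 0,"roll": 0,"jaw": 1}
    - {"dx": -0.08,"dy": 0,"dz": 0,"roll": 0,"jaw": 1}
    - {"dx": -0.1,"dy": 0,"dz": 0,"roll": 0,"jaw": 1}
    - {"dx": -0.12,"dy": 0,"dz": 0,"roll": 0,"jaw": 1}
    - {"dx": -0.14,"dy": 0,"dz": 0,"roll": 0,"jaw": 1}
    - {"dx": -0.16,"dy": 0,"dz": 0,"roll": 0,"jaw": 1}
    - {"dx": -0.18,"dy": 0,"dz": 0,"roll": 0,"jaw": 1}
    - {"dx": -0.2,"dy": 0,"dz": 0,"roll": 0,"jaw": 1}
    - {"dx": -0.22,"dy": 0,"dz": 0,"roll": 0,"jaw": 1}

```text
clock: 11.0
ee_pos: [610.6, 155.2, -24.2]
ee_rot: [0.788, 0.616, 0.0, 0.0]
wrist_force: [0.5, -0.7, 0.9]
gripper_width: -0.0
grip_force: 0.2
```

```bash
python3 - <<'E'
from h import *
s=arm.state();print(s['ee_pos'],tr(s['ee_pos']),s['wrist_force'])
look('scene',(-110,120,100,450));look('side',(-110,120,100,450))
E
```

```text
[610.57173722 155.17649825 -24.15485697] [ -3.15780397 315.35413545] [ 0.53860137 -0.69450283  0.92315043]
scene 91 tray xy [  3.2 298.2] ang -0.17 ext [52. 29.]
scene 57 tray xy [-60.4 237.7] ang -0.89 ext [40. 28.]
scene 87 tray xy [ 74.2 334.6] ang 0.66 ext [49. 28.]
side 84 tray xy [-60.6 234.7] ang -0.76 ext [30. 29.]
side 136 tray xy [ 72.2 334.7] ang 0.71 ext [50. 17.]
side 22 tray xy [-20.1 300.2] ang 1.37 ext [17.  5.]
```

>>> carry_out:
  steps:
    - {"dx": -0.03,"dy": 0.005,"dz": 0,"roll": 0,"jaw": 1}
    - {"dx": -0.06,"dy": 0.01,"dz": 0,"roll": 0,"jaw": 1}
    - {"dx": -0.09,"dy": 0.01,"dz": 0,"roll": 0,"jaw": 1}
    - {"dx": -0.12,"dy": 0.01,"dz": 0,"roll": 0,"jaw": 1}
    - {"dx": -0.15,"dy": 0.01,"dz": 0,"roll": 0,"jaw": 1}
    - {"dx": -0.18,"dy": 0.01,"dz": 0,"roll": 0,"jaw": 1}
    - {"dx": -0.21,"dy": 0.01,"dz": 0,"roll": 0,"jaw": 1}
    - {"dx": -0.24,"dy": 0.01,"dz": 0,"roll": 0,"jaw": 1}
    - {"dx": -0.27,"dy": 0.01,"dz": 0,"roll": 0,"jaw": 1}
    - {"dx": -0.3,"dy": 0.01,"dz": 0,"roll": 0,"jaw": 1}
    - {"dx": -0.33,"dy": 0.01,"dz": 0,"roll": 0,"jaw": 1}
    - {"dx": -0.36,"dy": 0.01,"dz": 0,"roll": 0,"jaw": 1}

```text
clock: 12.6
ee_pos: [591.2, 67.1, -24.1]
ee_rot: [0.788, 0.616, 0.0, 0.0]
wrist_force: [-0.9, 0.8, -0.3]
gripper_width: -0.2
grip_force: 0.2
```

```bash
python3 - <<'E'
from h import *
s=arm.state();print(s['ee_pos'],tr(s['ee_pos']),s['wrist_force'])
look('scene',(-110,120,100,450));look('side',(-110,120,100,450))
E
```

```text
[591.19355846  67.07000774 -24.13429926] [ -0.54476017 225.18194221] [-0.93790412  0.8028004  -0.27012537]
scene 50 tray xy [-60.6 237. ] ang 1.48 ext [28. 29.]
scene 86 tray xy [ 73.8 334.4] ang 0.61 ext [49. 38.]
scene 107 tray xy [  8.9 211.3] ang 0.37 ext [53. 23.]
side 85 tray xy [-61.  234.9] ang -0.71 ext [29. 29.]
side 134 tray xy [ 72.2 334.6] ang 0.71 ext [49. 19.]
```

>>> carry_out:
  steps:
    - {"dx": 0.06,"dy": 0,"dz": 0,"roll": 0,"jaw": 1}
    - {"dx": 0.12,"dy": 0,"dz": 0,"roll": 0,"jaw": 1}
    - {"dx": 0.12,"dy": 0.06,"dz": 0,"roll": 0,"jaw": 1}
    - {"dx": 0.12,"dy": 0.06,"dz": 0,"roll": 0,"jaw": 1}

```text
clock: 13.2
ee_pos: [614.4, 94.7, -24.1]
ee_rot: [0.788, 0.616, 0.001, 0.0]
wrist_force: [-0.7, 0.2, -1.1]
gripper_width: -0.2
grip_force: 0.0
```

```bash
python3 - <<'E'
from h import *
s=arm.state();print(s['ee_pos'],tr(s['ee_pos']),s['wrist_force'])
look('scene',(-110,120,100,450),19);look('side',(-110,120,100,450),19)
E
```

```text
[614.4114469   94.65013648 -24.06935536] [ 15.27462033 257.57661398] [-0.6507337   0.21708826 -1.10040138]
scene 51 tray xy [-59.9 236.9] ang -0.96 ext [32. 29.]
scene 60 tray xy [ 72.9 331.7] ang 0.61 ext [48. 16.]
scene 43 tray xy [  1.8 205.2] ang 0.53 ext [33. 13.]
side 24 tray xy [-10.8 204.8] ang 0.06 ext [17. 13.]
side 85 tray xy [-60.8 234.7] ang -0.7 ext [30. 28.]
side 87 tray xy [ 72.5 335.7] ang 0.67 ext [49. 17.]
```

>>> carry_out:
  steps:
    - {"dx": -0.03,"dy": 0,"dz": 0,"roll": 0,"jaw": 1}
    - {"dx": -0.06,"dy": 0,"dz": 0,"roll": 0,"jaw": 1}
    - {"dx": -0.09,"dy": 0,"dz": 0,"roll": 0,"jaw": 1}
    - {"dx": -0.11,"dy": 0,"dz": 0,"roll": 0,"jaw": 1}
    - {"dx": -0.13,"dy": 0,"dz": 0,"roll": 0,"jaw": 1}
    - {"dx": -0.15,"dy": 0,"dz": 0,"roll": 0,"jaw": 1}
    - {"dx": -0.17,"dy": 0,"dz": 0,"roll": 0,"jaw": 1}
    - {"dx": -0.19,"dy": 0,"dz": 0,"roll": 0,"jaw": 1}

```text
clock: 14.3
ee_pos: [601.6, 46.7, -24.2]
ee_rot: [0.788, 0.616, 0.0, 0.0]
wrist_force: [-1.0, -0.2, -0.0]
gripper_width: 0.2
grip_force: 0.1
```

```bash
cat >> h.py <<'E'
def look2(box,n='scene',fr=3):
    # bolt by colour (bright grey) + height, no dilation; medians of frames
    K,e,Rm=cal(n);F=[arm.read_camera(n) for _ in range(fr)]
    d=np.median([f[1] for f in F],0);p=np.median([f[0] for f in F],0);v,u=np.mgrid[0:400,0:640]
    X=(np.stack([(u-K[0,2])/K[0,0]*d,(v-K[1,2])/K[1,1]*d,d],-1))@Rm.T+e
    t=tr(X)-np.array([0,{'side':2.5,'scene':-2.5}[n]])
    m=(d>0)&(t[...,0]>box[0])&(t[...,0]<box[1])&(t[...,1]>box[2])&(t[...,1]<box[3])&(X[...,2]>4)&(X[...,2]<21)
    m&=(np.ptp(p,axis=-1)<30)
    P=tr(arm.state()['ee_pos']);G={}
    for a,b in zip(t[m],X[m][:,2]): G.setdefault(int(a[0]//6)*6,[]).append(a[1])
    print(n,'TCP',P.round(1));print({k:(len(x),round(float(np.min(x))),round(float(np.max(x)))) for k,x in sorted(G.items())})
E
python3 - <<'E'
from h import *
print(arm.state()['wrist_force']);y=tr(arm.state()['ee_pos'])[1]
look2((-45,60,y-45,y+12));look2((-45,60,y-45,y+12),'side')
E
```

```text
[-1.0203225  -0.17908733 -0.03145561]
scene TCP [ 14.5 207.6]
{-24: (7, 178, 184), -18: (16, 178, 192), -12: (6, 184, 189), -6: (8, 185, 205), 0: (11, 184, 203), 6: (12, 185, 201), 12: (9, 182, 201), 18: (26, 181, 208), 24: (25, 181, 214)}
side TCP [ 14.4 208.5]
{-24: (22, 177, 194), -18: (13, 180, 195), -12: (9, 183, 189), -6: (10, 182, 189), 0: (20, 184, 215), 6: (17, 182, 219), 12: (6, 217, 218), 18: (5, 217, 219), 24: (3, 213, 214)}
```

>>> carry_out:
  steps:
    - {"dx": 0.04,"dy": 0,"dz": 0,"roll": 0,"jaw": 1}
    - {"dx": 0.04,"dy": -0.044,"dz": 0,"roll": 0,"jaw": 1}
    - {"dx": 0.02,"dy": -0.044,"dz": 0,"roll": 0,"jaw": 1}
    - {"dx": -0.01,"dy": -0.044,"dz": 0,"roll": 0,"jaw": 1}
    - {"dx": -0.04,"dy": -0.044,"dz": 0,"roll": 0,"jaw": 1}
    - {"dx": -0.07,"dy": -0.044,"dz": 0,"roll": 0,"jaw": 1}
    - {"dx": -0.1,"dy": -0.044,"dz": 0,"roll": 0,"jaw": 1}
    - {"dx": -0.13,"dy": -0.044,"dz": 0,"roll": 0,"jaw": 1}
    - {"dx": -0.16,"dy": -0.044,"dz": 0,"roll": 0,"jaw": 1}
    - {"dx": -0.19,"dy": -0.044,"dz": 0,"roll": 0,"jaw": 1}
    - {"dx": -0.22,"dy": -0.044,"dz": 0,"roll": 0,"jaw": 1}
    - {"dx": -0.25,"dy": -0.044,"dz": 0,"roll": 0,"jaw": 1}

```text
clock: 16.1
ee_pos: [575.7, -11.5, -24.2]
ee_rot: [0.788, 0.616, -0.0, 0.0]
wrist_force: [-0.1, 0.0, 0.6]
gripper_width: -0.1
grip_force: 0.2
```

```bash
python3 - <<'E'
from h import *
print(arm.state()['wrist_force']);y=tr(arm.state()['ee_pos'])[1]
look2((-45,60,y-45,y+12));look2((-45,60,y-45,y+12),'side')
E
```

```text
[-0.08350361  0.04005241  0.55511025]
scene TCP [  3.5 144.8]
{-24: (10, 121, 130), -18: (16, 123, 138), -12: (7, 126, 140), -6: (14, 126, 139), 0: (12, 127, 138), 6: (18, 125, 142), 12: (15, 122, 151), 18: (15, 122, 134), 24: (17, 118, 140)}
side TCP [  3.5 146.1]
{-24: (25, 118, 136), -18: (11, 121, 136), -12: (17, 124, 152), -6: (18, 124, 156), 0: (7, 154, 156), 6: (6, 154, 156), 12: (2, 151, 152)}
```

>>> carry_out:
  steps:
    - {"dx": -0.03,"dy": 0,"dz": 0,"roll": 0,"jaw": 1}
    - {"dx": -0.06,"dy": 0,"dz": 0,"roll": 0,"jaw": 1}
    - {"dx": -0.09,"dy": 0,"dz": 0,"roll": 0,"jaw": 1}
    - {"dx": -0.12,"dy": 0,"dz": 0,"roll": 0,"jaw": 1}
    - {"dx": -0.15,"dy": 0,"dz": 0,"roll": 0,"jaw": 1}
    - {"dx": -0.18,"dy": 0,"dz": 0,"roll": 0,"jaw": 1}
    - {"dx": -0.21,"dy": 0,"dz": 0,"roll": 0,"jaw": 1}
    - {"dx": -0.24,"dy": 0,"dz": 0,"roll": 0,"jaw": 1}
    - {"dx": -0.27,"dy": 0,"dz": 0,"roll": 0,"jaw": 1}
    - {"dx": -0.3,"dy": 0,"dz": 0,"roll": 0,"jaw": 1}
    - {"dx": -0.33,"dy": 0,"dz": 0,"roll": 0,"jaw": 1}

```text
clock: 17.77
ee_pos: [555.8, -91.6, -24.1]
ee_rot: [0.788, 0.616, 0.0, 0.0]
wrist_force: [-0.4, 0.9, 0.6]
gripper_width: 0.2
grip_force: 0.3
```

```bash
python3 - <<'E'
from h import *
print(arm.state()['wrist_force']);y=tr(arm.state()['ee_pos'])[1]
look2((-45,60,y-45,y+12));look2((-45,60,y-45,y+12),'side')
E
```

```text
[-0.38923368  0.8859852   0.59531547]
scene TCP [ 3.5 62.2]
{-30: (1, 42, 42), -24: (6, 38, 47), -18: (20, 39, 52), -12: (7, 43, 50), -6: (14, 44, 55), 0: (12, 43, 56), 6: (20, 44, 58), 12: (17, 33, 69), 18: (15, 39, 52), 24: (22, 25, 56), 48: (1, 39, 39)}
side TCP [ 3.6 63.4]
{-24: (18, 38, 54), -18: (12, 40, 55), -12: (20, 41, 70), -6: (13, 43, 72), 0: (8, 72, 73), 6: (7, 72, 73), 12: (3, 67, 69)}
```

>>> carry_out:
  steps:
    - {"dx": -0.03,"dy": 0,"dz": 0,"roll": 0,"jaw": 1}
    - {"dx": -0.06,"dy": 0,"dz": 0,"roll": 0,"jaw": 1}
    - {"dx": -0.09,"dy": 0,"dz": 0,"roll": 0,"jaw": 1}
    - {"dx": -0.12,"dy": 0,"dz": 0,"roll": 0,"jaw": 1}
    - {"dx": -0.15,"dy": 0,"dz": 0,"roll": 0,"jaw": 1}
    - {"dx": -0.18,"dy": 0,"dz": 0,"roll": 0,"jaw": 1}
    - {"dx": -0.21,"dy": 0,"dz": 0,"roll": 0,"jaw": 1}
    - {"dx": -0.24,"dy": 0,"dz": 0,"roll": 0,"jaw": 1}
    - {"dx": -0.26,"dy": 0,"dz": 0,"roll": 0,"jaw": 1}
    - {"dx": -0.28,"dy": 0,"dz": 0,"roll": 0,"jaw": 1}
    - {"dx": -0.3,"dy": 0,"dz": 0,"roll": 0,"jaw": 1}
    - {"dx": -0.3,"dy": 0,"dz": 0,"roll": 0,"jaw": 1}

```text
clock: 19.58
ee_pos: [537.5, -164.6, -24.2]
ee_rot: [0.788, 0.615, -0.0, 0.0]
wrist_force: [-0.1, 0.3, 0.2]
gripper_width: -0.2
grip_force: 0.0
```

>>> carry_out:
  steps:
    - {"dx": 0.06,"dy": 0,"dz": 0,"roll": 0,"jaw": 1}
    - {"dx": 0.15,"dy": 0,"dz": -0.1,"roll": 0,"jaw": 1}
    - {"dx": 0.3,"dy": 0,"dz": -0.3,"roll": 0,"jaw": 1}
    - {"dx": 0.5,"dy": 0.07,"dz": -0.5,"roll": 0,"jaw": 1}
    - {"dx": 0.7,"dy": 0.14,"dz": -0.5,"roll": 0,"jaw": 1}
    - {"dx": 0.9,"dy": 0.22,"dz": -0.5,"roll": 0,"jaw": 1}
    - {"dx": 1,"dy": 0.3,"dz": -0.5,"roll": 0,"jaw": 1}
    - {"dx": 1,"dy": 0.3,"dz": -0.5,"roll": 0,"jaw": 1}

```text
clock: 20.58
ee_pos: [671.9, 66.0, 100.8]
ee_rot: [0.786, 0.618, 0.002, -0.001]
wrist_force: [-0.3, -0.1, -0.4]
gripper_width: 0.0
grip_force: 0.0
```

```bash
python3 - <<'E'
from h import *
s=arm.state();print(s['wrist_force'],s['ee_pos'],tr(s['ee_pos']))
for n in('scene','side'):
    look2((-40,50,-50,60),n);look(n,(-110,120,100,450))
E
```

```text
[-0.34971645 -0.07666336 -0.41824963] [671.94417945  65.99219846 100.82337244] [ 78.04524985 243.75886811]
scene TCP [ 77.4 237.6]
{-30: (2, -10, 7), -24: (11, -35, -21), -18: (24, -34, -18), -12: (9, -30, 38), -6: (8, -30, -26), 0: (10, -31, -24), 6: (8, -30, -23), 12: (6, -36, -27), 18: (21, -35, -6), 24: (23, -34, -17), 30: (1, 18, 18)}
scene 57 tray xy [-59.9 237. ] ang -0.95 ext [33. 29.]
scene 85 tray xy [ 74.  333.9] ang 0.67 ext [48. 17.]
side TCP [ 78.2 237.1]
{-24: (20, -39, -21), -18: (9, -34, -21), -12: (8, -31, -24), -6: (5, -29, -25), 0: (7, -32, -26), 6: (9, -33, -25), 12: (10, -39, -25), 18: (19, -36, -20), 24: (8, -34, -20)}
side 88 tray xy [-60.8 234.9] ang -0.72 ext [29. 29.]
side 136 tray xy [ 72.2 334.6] ang 0.71 ext [49. 20.]
```

>>> carry_out:
  steps:
    - {"dx": 0.2,"dy": 0,"dz": 0,"roll": 0,"jaw": 1}
    - {"dx": 0.4,"dy": -0.02,"dz": 0,"roll": 0,"jaw": 1}
    - {"dx": 0.58,"dy": -0.02,"dz": 0,"roll": 0,"jaw": 1}
    - {"dx": 0.58,"dy": -0.02,"dz": 0.05,"roll": 0,"jaw": 1}
    - {"dx": 0.58,"dy": -0.02,"dz": 0.2,"roll": 0,"jaw": 1}
    - {"dx": 0.58,"dy": -0.02,"dz": 0.35,"roll": 0,"jaw": 1}
    - {"dx": 0.58,"dy": -0.02,"dz": 0.45,"roll": 0,"jaw": 1}
    - {"dx": 0.58,"dy": -0.02,"dz": 0.48,"roll": 0,"jaw": 1}
    - {"dx": 0.58,"dy": -0.02,"dz": 0.5,"roll": 0,"jaw": 1}
    - {"dx": 0.58,"dy": -0.02,"dz": 0.5,"roll": 0,"jaw": 1}
    - {"dx": 0.58,"dy": -0.02,"dz": 0.5,"roll": 0,"jaw": 1}

```text
clock: 22.35
ee_pos: [702.0, 202.9, -22.9]
ee_rot: [0.788, 0.616, 0.001, 0.0]
wrist_force: [0.4, 0.9, 1.2]
gripper_width: -0.1
grip_force: 0.0
```

```bash
python3 - <<'E'
from h import *
s=arm.state();print(s['wrist_force'],s['ee_pos'],tr(s['ee_pos']))
for n in('scene','side'):
    look(n,(30,120,250,450))
E
```

```text
[0.39094315 0.86295112 1.18251677] [702.04298488 202.87865822 -22.91118072] [ 73.97768138 383.85274379]
scene 88 tray xy [ 74.1 334.5] ang 0.67 ext [53. 29.]
side 72 tray xy [ 62.4 326.1] ang 0.64 ext [27. 23.]
```

>>> carry_out:
  steps:
    - {"dx": -0.04,"dy": 0,"dz": 0,"roll": 0,"jaw": 1}
    - {"dx": -0.06,"dy": 0,"dz": 0,"roll": 0,"jaw": 1}
    - {"dx": -0.08,"dy": 0,"dz": 0,"roll": 0,"jaw": 1}
    - {"dx": -0.1,"dy": 0,"dz": 0,"roll": 0,"jaw": 1}
    - {"dx": -0.12,"dy": 0,"dz": 0,"roll": 0,"jaw": 1}
    - {"dx": -0.14,"dy": 0,"dz": 0,"roll": 0,"jaw": 1}
    - {"dx": -0.16,"dy": 0,"dz": 0,"roll": 0,"jaw": 1}
    - {"dx": -0.18,"dy": 0,"dz": 0,"roll": 0,"jaw": 1}
    - {"dx": -0.2,"dy": 0,"dz": 0,"roll": 0,"jaw": 1}
    - {"dx": -0.22,"dy": 0,"dz": 0,"roll": 0,"jaw": 1}
    - {"dx": -0.24,"dy": 0,"dz": 0,"roll": 0,"jaw": 1}

```text
clock: 23.82
ee_pos: [686.6, 144.0, -24.1]
ee_rot: [0.788, 0.616, 0.0, 0.0]
wrist_force: [0.7, 0.5, 0.5]
gripper_width: -0.4
grip_force: 0.3
```

```bash
python3 - <<'E'
from h import *
print(arm.state()['wrist_force']);y=tr(arm.state()['ee_pos'])[1]
look2((25,125,y-45,y+12));look2((25,125,y-45,y+12),'side')
E
```

```text
[0.65318113 0.47993144 0.45423212]
scene TCP [ 73.4 322.6]
{42: (1, 298, 298), 48: (12, 291, 308), 54: (12, 291, 304), 60: (11, 297, 320), 66: (16, 300, 317), 72: (16, 300, 317), 78: (15, 304, 328), 84: (16, 302, 327), 90: (13, 302, 313)}
side TCP [ 73.2 323.3]
{42: (8, 297, 302), 48: (27, 285, 304), 54: (9, 293, 301), 60: (31, 294, 329), 66: (23, 297, 333), 72: (7, 305, 333), 78: (2, 332, 332)}
```

>>> carry_out:
  steps:
    - {"dx": -0.02,"dy": 0,"dz": 0,"roll": 0,"jaw": 1}
    - {"dx": -0.04,"dy": 0,"dz": 0,"roll": 0,"jaw": 1}
    - {"dx": -0.06,"dy": 0,"dz": 0,"roll": 0,"jaw": 1}
    - {"dx": -0.08,"dy": -0.004,"dz": 0,"roll": 0,"jaw": 1}
    - {"dx": -0.1,"dy": -0.008,"dz": 0,"roll": 0,"jaw": 1}
    - {"dx": -0.12,"dy": -0.012,"dz": 0,"roll": 0,"jaw": 1}
    - {"dx": -0.14,"dy": -0.016,"dz": 0,"roll": 0,"jaw": 1}
    - {"dx": -0.16,"dy": -0.02,"dz": 0,"roll": 0,"jaw": 1}

```text
clock: 25.12
ee_pos: [672.0, 106.4, -24.1]
ee_rot: [0.788, 0.616, 0.0, 0.0]
wrist_force: [0.2, 0.4, 1.4]
gripper_width: 0.1
grip_force: 0.2
```

```bash
python3 - <<'E'
from h import *
print(arm.state()['wrist_force']);y=tr(arm.state()['ee_pos'])[1]
look2((25,125,y-45,y+12));look2((25,125,y-45,y+12),'side')
E
```

```text
[0.23019386 0.40917255 1.36152137]
scene TCP [ 68.3 282.5]
{36: (6, 259, 270), 42: (16, 260, 274), 48: (7, 264, 281), 54: (6, 265, 279), 60: (13, 265, 277), 66: (13, 264, 280), 72: (12, 263, 280), 78: (21, 260, 288), 84: (16, 260, 275)}
side TCP [ 68.3 283.4]
{36: (25, 256, 274), 42: (16, 261, 274), 48: (5, 262, 269), 54: (26, 263, 289), 60: (20, 261, 293), 66: (6, 291, 293), 72: (2, 292, 293)}
```

>>> carry_out:
  steps:
    - {"dx": 0.04,"dy": 0,"dz": 0,"roll": 0,"jaw": 1}
    - {"dx": 0.04,"dy": -0.02,"dz": 0,"roll": 0,"jaw": 1}
    - {"dx": 0.02,"dy": -0.02,"dz": 0,"roll": 0,"jaw": 1}
    - {"dx": -0.01,"dy": -0.02,"dz": 0,"roll": 0,"jaw": 1}
    - {"dx": -0.04,"dy": -0.022,"dz": 0,"roll": 0,"jaw": 1}
    - {"dx": -0.07,"dy": -0.024,"dz": 0,"roll": 0,"jaw": 1}
    - {"dx": -0.1,"dy": -0.026,"dz": 0,"roll": 0,"jaw": 1}
    - {"dx": -0.13,"dy": -0.028,"dz": 0,"roll": 0,"jaw": 1}
    - {"dx": -0.16,"dy": -0.03,"dz": 0,"roll": 0,"jaw": 1}
    - {"dx": -0.19,"dy": -0.032,"dz": 0,"roll": 0,"jaw": 1}
    - {"dx": -0.22,"dy": -0.034,"dz": 0,"roll": 0,"jaw": 1}
    - {"dx": -0.25,"dy": -0.036,"dz": 0,"roll": 0,"jaw": 1}

```text
clock: 26.92
ee_pos: [648.2, 47.7, -24.2]
ee_rot: [0.788, 0.616, -0.0, 0.0]
wrist_force: [0.4, 1.0, 0.5]
gripper_width: -0.0
grip_force: 0.3
```

```bash
python3 - <<'E'
from h import *
print(arm.state()['wrist_force']);y=tr(arm.state()['ee_pos'])[1]
look2((15,125,y-45,y+12));look2((15,125,y-45,y+12),'side')
E
```

```text
[0.3864587  1.00737682 0.54010075]
scene TCP [ 59.4 219.7]
{30: (2, 198, 198), 36: (19, 197, 210), 42: (9, 201, 216), 48: (8, 201, 214), 54: (14, 201, 213), 60: (15, 201, 217), 66: (16, 201, 227), 72: (13, 196, 216), 78: (22, 197, 213), 84: (1, 205, 205)}
side TCP [ 59.4 221. ]
{30: (1, 206, 206), 36: (33, 194, 211), 42: (17, 199, 226), 48: (21, 199, 230), 54: (11, 201, 230), 60: (7, 229, 230), 72: (1, 226, 226), 102: (1, 207, 207)}
```

>>> carry_out:
  steps:
    - {"dx": -0.03,"dy": -0.003,"dz": 0,"roll": 0,"jaw": 1}
    - {"dx": -0.06,"dy": -0.006,"dz": 0,"roll": 0,"jaw": 1}
    - {"dx": -0.09,"dy": -0.009,"dz": 0,"roll": 0,"jaw": 1}
    - {"dx": -0.12,"dy": -0.012,"dz": 0,"roll": 0,"jaw": 1}
    - {"dx": -0.15,"dy": -0.015,"dz": 0,"roll": 0,"jaw": 1}
    - {"dx": -0.18,"dy": -0.018,"dz": 0,"roll": 0,"jaw": 1}
    - {"dx": -0.21,"dy": -0.021,"dz": 0,"roll": 0,"jaw": 1}
    - {"dx": -0.24,"dy": -0.024,"dz": 0,"roll": 0,"jaw": 1}
    - {"dx": -0.27,"dy": -0.027,"dz": 0,"roll": 0,"jaw": 1}
    - {"dx": -0.3,"dy": -0.03,"dz": 0,"roll": 0,"jaw": 1}
    - {"dx": -0.33,"dy": -0.033,"dz": 0,"roll": 0,"jaw": 1}

```text
clock: 28.6
ee_pos: [620.2, -30.3, -24.1]
ee_rot: [0.788, 0.616, 0.0, 0.0]
wrist_force: [-0.9, -0.0, 0.2]
gripper_width: 0.0
grip_force: 0.4
```

```bash
python3 - <<'E'
from h import *
print(arm.state()['wrist_force']);y=tr(arm.state()['ee_pos'])[1]
look2((15,125,y-45,y+12));look2((15,125,y-45,y+12),'side')
E
```

```text
[-0.93259155 -0.00314075  0.23911207]
scene TCP [ 51.1 137. ]
{24: (5, 113, 124), 30: (19, 113, 135), 36: (9, 118, 133), 42: (13, 120, 130), 48: (14, 118, 131), 54: (20, 117, 136), 60: (15, 117, 142), 66: (14, 115, 127), 72: (22, 114, 130)}
side TCP [ 51.2 138.4]
{24: (18, 113, 128), 30: (14, 108, 128), 36: (17, 116, 144), 42: (20, 117, 149), 48: (8, 146, 148), 54: (3, 147, 148), 60: (2, 144, 145)}
```

>>> carry_out:
  steps:
    - {"dx": -0.04,"dy": 0,"dz": 0,"roll": 0,"jaw": 1}
    - {"dx": -0.08,"dy": 0,"dz": 0,"roll": 0,"jaw": 1}
    - {"dx": -0.12,"dy": 0,"dz": 0,"roll": 0,"jaw": 1}
    - {"dx": -0.16,"dy": 0,"dz": 0,"roll": 0,"jaw": 1}
    - {"dx": -0.2,"dy": 0,"dz": 0,"roll": 0,"jaw": 1}
    - {"dx": -0.24,"dy": 0,"dz": 0,"roll": 0,"jaw": 1}
    - {"dx": -0.28,"dy": 0,"dz": 0,"roll": 0,"jaw": 1}
    - {"dx": -0.32,"dy": 0,"dz": 0,"roll": 0,"jaw": 1}
    - {"dx": -0.36,"dy": 0,"dz": 0,"roll": 0,"jaw": 1}
    - {"dx": -0.4,"dy": 0,"dz": 0,"roll": 0,"jaw": 1}
    - {"dx": -0.43,"dy": 0,"dz": 0,"roll": 0,"jaw": 1}
    - {"dx": -0.45,"dy": 0,"dz": 0,"roll": 0,"jaw": 1}

```text
clock: 30.4
ee_pos: [592.9, -139.6, -24.2]
ee_rot: [0.788, 0.616, -0.0, 0.0]
wrist_force: [-0.5, 0.8, 0.6]
gripper_width: 0.3
grip_force: 0.3
```

>>> carry_out:
  steps:
    - {"dx": 0.06,"dy": 0,"dz": 0,"roll": 0,"jaw": 1}
    - {"dx": 0.15,"dy": 0,"dz": -0.1,"roll": 0,"jaw": 1}
    - {"dx": 0.3,"dy": 0,"dz": -0.3,"roll": 0,"jaw": 1}
    - {"dx": 0.5,"dy": 0,"dz": -0.5,"roll": 0,"jaw": 1}
    - {"dx": 0.7,"dy": 0,"dz": -0.7,"roll": 0,"jaw": 1}
    - {"dx": 0.7,"dy": 0,"dz": -0.7,"roll": 0,"jaw": 1}
    - {"dx": 0.7,"dy": 0,"dz": -0.7,"roll": 0,"jaw": 1}

```text
clock: 31.28
ee_pos: [635.6, 32.6, 151.3]
ee_rot: [0.787, 0.617, 0.0, 0.0]
wrist_force: [-0.3, -1.1, -0.1]
gripper_width: -0.1
grip_force: 0.0
```

```bash
python3 - <<'E'
from h import *
for n in('scene','side'): look2((-40,86,-50,60),n); look(n,(-110,120,100,300))
p=arm.read_camera('scene')[0];q=arm.read_camera('side')[0]
f=lambda a,y,x:cv2.resize(a[y-60:y+60,x-75:x+75],None,fx=2.6,fy=2.6,interpolation=cv2.INTER_CUBIC)
cv2.imwrite('pics/c4.png',np.hstack([f(p,240,305),f(q,180,314)])[:,:,::-1])
E
```

```text
scene TCP [ 50.4 197.9]
{-42: (1, 26, 26), -36: (1, 21, 21), -24: (14, -35, 28), -18: (22, -34, 8), -12: (9, -30, -24), -6: (8, -32, -23), 0: (10, -31, -24), 6: (9, -30, 18), 12: (9, -36, -20), 18: (19, -35, -22), 24: (28, -31, 14), 30: (24, 2, 20), 36: (10, 7, 17), 42: (9, 7, 14), 48: (8, 8, 14), 54: (11, 5, 13), 60: (6, 5, 36), 66: (17, -36, 15), 72: (28, 3, 40)}
scene 54 tray xy [-60.1 236.7] ang -1.21 ext [40. 28.]
side TCP [ 50.9 199.2]
{-24: (18, -39, -21), -18: (10, -33, -21), -12: (7, -30, -24), -6: (8, -30, -25), 0: (7, -33, -25), 6: (7, -33, -26), 12: (12, -39, -20), 18: (17, -35, -21), 24: (24, -35, 17), 30: (14, 2, 15), 36: (5, 6, 13), 42: (7, 6, 12), 48: (8, 6, 12), 54: (6, 7, 12), 60: (9, 5, 13), 66: (21, 1, 17), 72: (7, 6, 15)}
side 89 tray xy [-60.7 234.6] ang -0.47 ext [30. 28.]
```

View pics/c4.png

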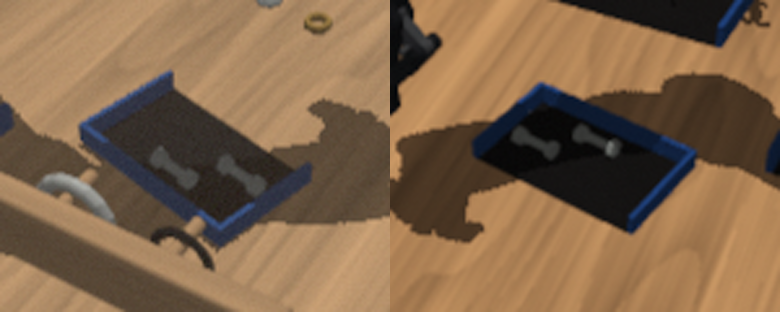

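Both bolts lie fully inside the tray, at scene crop (175,168) and (241,175). The ring has not moved, and the fingers are well clear.

```bash
python3 -c "
from station import arm
print(arm.hand_in())"
```

```text
the job is handed in; nothing more can be done
None
```

I swept both bolts into the smallest blue tray, where they lie fully inside in both camera views, and handed the job in at about 32 s with the fingers clear; the real fingertips sat about 30 mm above the reported TCP, so my first pass went over bolt A without really moving it, and I corrected the height. The hand-in returned no verdict.

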